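# Pack the cutlery tray's slot with the strip that fits

## Robot

A 6-joint arm with a two-finger parallel gripper is mounted at the origin on a cart in front of the work surface, level with it; the furniture and walls round the work are solid. World frame = base frame: x ahead of the robot, y to its left, z up, the work surface at z = 0. Lengths are in mm, angles in rad, forces in N, time in s.
With the tool pointing down it reaches from about 350 to 875 mm from the base axis. Payload 4.2 kg.
Tool frame: the origin (TCP) lies on the centre line of the jaws, within the pads' length; the fingertips stand ctrl.tcp_to_tips ahead of it and the grasp point (between the pads) lies 5 mm behind it (ctrl.tcp_to_tips is the distance from the TCP to the fingertips, in mm); z points along the fingers, y is the line along which they close (so a half turn about z gives the same grasp; the last joint's range is limited). The gripper opens to 87 mm and grips with 3 to 60 N. Pads are 19 mm wide; open, the fingers measure 117 mm over their backs; the gripper's body (75 mm by 190 mm) begins 51 mm behind the grasp point.
Start: joints at [-0.948, 0.385, 0.008, 0, -1.194, -0.259], TCP at [222.407, -584.067, 236.55] pointing down, gripper open.
Joint ranges: [-3.14, 3.14], [-1.21, 2.06], [-1.07, 1.41], [-3.16, 2.05], [-2.99, -0.16], [-3.1, 3.1]. Speed limits (rad/s): [2.79, 2.79, 3.14, 3.14, 3.14, 3.14].

## Interface

Orientations are given as a rotation vector (axis times angle).
In Python, from workcell import ctrl gives the robot as it stands.
- The arm moves only by the tool apply_moves, never from a script. Its argument "steps" is a list of rows, each a list of 6 numbers: the shift along the tool's x, y, z in cm, then the turn, a rotation vector about the tool's x, y, z in degrees. A call has 1 to 8 rows; each row is the pose to reach, as a shift and turn from the pose commanded when the call began, along the tool's axes at that moment; what a row does not reach only later rows make up. A row lasts 1/8 s, in which the tool goes at most 62.5 mm and 10.7 degrees, less where a joint would pass 70% of its speed; a pose out of reach is approached as far as the arm can. A call with a gripper value outside its range is refused whole. "jaw" is the opening in per cent of the stroke, from 0 (shut) to 100 (fully open), set as the call begins (left out, the last holds). The fingers move at their own pace and stop on an object; "squeeze" is the grip in N (left out, the last holds). Time passes only in rows, so rows that repeat a pose let the fingers close. It gives the time, the measured TCP pose, the force, the opening and the grip force at its end, in the units of the state.
- ctrl.state(): the state, without advancing time (a new reading comes with each control period).
- ctrl.read_camera(name): name is "scene" or "top" or "wrist"; returns the picture (420x560x3 uint8, red, green, blue); there is no depth.
- ctrl.camera_model(name): a dict with "camera_matrix" (3x3 intrinsics, pixels), "dist_coeffs" ([k1, k2, p1, p2, k3] as OpenCV has them; the pictures are not rectified), "view" (4x4, takes a point from world to camera coordinates). Camera axes: x right, y up, looking along -z (the intrinsics and any distortion apply to the point x, -y, -z); pixel columns grow to the right and rows downward; lengths in mm; the calibration is good to about 2 mm. A picture is of the moment at which its call begins: read the wrist's pose just before it. camera_model takes no time and is no camera call; for the wrist camera it gives the pose at the moment of the call.
- ctrl.close_job(): hands the job in; it is judged then, once.
The state is a dict: "clock": time; "joint_pos": joint angles; "qvel": joint speeds; "joint_efforts": joint torques, N m; "tool_pos": TCP position; "tool_rot": TCP orientation; "contact_force": force on the tool from outside, world axes, zero at the start; "torque": the same for the moment, N m; "opening": finger opening in mm; "finger_force": force on a finger pad.
Only numpy, scipy, OpenCV 4.12 (cv2) and the standard library are available. Lean on these libraries where they do the work, as an engineer would, in place of code of your own. Each camera call takes 0.05 s, during which the arm holds its last target. There are 200 camera calls.

## Task

The slot beside the thick divider of the wooden cutlery tray needs packing, and only trying will show which of the three wooden strips is right: find the one that slides in snugly and comes to stand on the ledge inside (a thicker one will not go in, a thinner one drops past the ledge). Leave that strip upright in the slot, fully down on the ledge and near the middle of the slot's length, and the other two on the chopping board. Feel your way gently without forcing any strip, and leave the tin, the spoon and the timer alone.

Things in the scene. Friction and masses are not known exactly. Their poses are not given: they have to be found in the camera images.
- tray: Low pale wooden cutlery tray, fixed on the worktop, 170 mm long (its x) by 174 mm wide (its y), 45 mm high. Origin: on its underside (5 mm above the worktop, on flat trivet rods) under the middle of the slot's plain face; z up, x along the slot. From its +y edge towards -y: a 16 mm wall, the packing slot, a thick divider, then two open compartments with a teaspoon in the first.
- slot_mouth (a point): Point on the tray's top edge, 45 mm above its underside, mid-length on the slot's plain upright face; axes as the tray's. The slot runs from this face (y = 0) towards -y, is open above and 84 mm long (x -42 to 42). Its width is not measured and differs from start to start: 17.2, 22.2 or 27.2 mm, 1.2 mm more than one of the strips. Its upper edges are rounded by 1.5 mm.
- slot_bottom (a point): Point 37 mm below slot_mouth on the plain face, at the slot's floor. The face opposite carries a ledge 5 mm wide (narrowing the slot by 5 mm below it), 25 mm below the tray's top. A strip too thick does not enter; the right one goes 25 mm down and stands on the ledge; a thinner one held against the plain face passes the ledge and goes 37 mm down.
- strip_thin_centre (a point): Centre (half-way up, 35 mm above its foot) of the thinnest of three plain brown wooden packing strips, 16 mm thick (its y), 70 mm long (its x), 70 mm high (its z), under 0.15 kg; at the start it stands upright on the flat chopping board to the left of the tray, on any of three places. Its lower long edges are rounded by 2.5 mm.
- strip_mid_centre (a point): Centre (half-way up, 35 mm above its foot) of the middle of three plain brown wooden packing strips, 21 mm thick (its y), 70 mm long (its x), 70 mm high (its z), under 0.15 kg; at the start it stands upright on the flat chopping board to the left of the tray, on any of three places. Its lower long edges are rounded by 2.5 mm.
- strip_thick_centre (a point): Centre (half-way up, 35 mm above its foot) of the thickest of three plain brown wooden packing strips, 26 mm thick (its y), 70 mm long (its x), 70 mm high (its z), under 0.15 kg; at the start it stands upright on the flat chopping board to the left of the tray, on any of three places. Its lower long edges are rounded by 2.5 mm.
- board: Flat pale chopping board, fixed, 170 mm (x) by 360 mm (y), 12 mm thick, its top 17 mm above the worktop; origin under its centre. The strips stand on it at the start, about 115 mm apart. Behind and above it a wall cabinet overhangs the worktop (see its pelmet): keep the wrist from swinging out under it when carrying.
- tin_small: Small round food tin, 75 mm across, 58 mm high, standing behind the work; origin under its centre. To be left alone.
- wooden_spoon: Wooden spoon, 295 mm long, 14 mm high, lying on the worktop to the left of the strips, roughly along x; origin under its middle. To be left alone.
- kitchen_timer: Round kitchen timer, 64 mm across, 43 mm high, at the back left; origin under its centre. To be left alone.

How it is judged (in metres and radians):
At the end, for the whole second after the job is handed in: One strip stands free on the ledge: upright within 4 degrees, centre 10 mm (+-2.5) above the tray's top edge, within 10 mm of the slot's middle lengthwise, its side 0 to 2.5 mm from the plain face. The others rest on the board or worktop, centres over 70 mm from the slot_mouth point (((z of strip_thin_centre in the frame of slot_mouth between 0.0075 and 0.0125 m and y of strip_thin_centre in the frame of slot_mouth between -0.0105 and -0.007 m and x of strip_thin_centre in the frame of slot_mouth between -0.01 and 0.01 m and angle between strip_thin_centre's own z axis and vertical below 0.07 rad and linear speed of each of strip_thin, strip_mid, strip_thick below 0.02 m/s and height (world z) of each of strip_mid_centre, strip_thick_centre below 0.058 m and horizontal distance between each of strip_mid_centre, strip_thick_centre and slot_mouth above 0.07 m) or (z of strip_mid_centre in the frame of slot_mouth between 0.0075 and 0.0125 m and y of strip_mid_centre in the frame of slot_mouth between -0.013 and -0.0095 m and x of strip_mid_centre in the frame of slot_mouth between -0.01 and 0.01 m and angle between strip_mid_centre's own z axis and vertical below 0.07 rad and linear speed of each of strip_mid, strip_thin, strip_thick below 0.02 m/s and height (world z) of each of strip_thin_centre, strip_thick_centre below 0.058 m and horizontal distance between each of strip_thin_centre, strip_thick_centre and slot_mouth above 0.07 m) or (z of strip_thick_centre in the frame of slot_mouth between 0.0075 and 0.0125 m and y of strip_thick_centre in the frame of slot_mouth between -0.0155 and -0.012 m and x of strip_thick_centre in the frame of slot_mouth between -0.01 and 0.01 m and angle between strip_thick_centre's own z axis and vertical below 0.07 rad and linear speed of each of strip_thick, strip_thin, strip_mid below 0.02 m/s and height (world z) of each of strip_thin_centre, strip_mid_centre below 0.058 m and horizontal distance between each of strip_thin_centre, strip_mid_centre and slot_mouth above 0.07 m))); the robot touches nothing.
It fails at once if a strip is forced against the tray with more than 20 N (contact force between any of strip_thin, strip_mid, strip_thick and tray above 20 N).
It fails at once if the robot itself pushes on the tray with more than 15 N (contact force between any of the arm, the fingers and tray above 15 N).
It fails at once if the tin, the wooden spoon or the timer is moved by more than 20 mm (distance of any of tin_small, wooden_spoon, kitchen_timer from where it was at the start of the episode above 0.02 m).
It also fails if it takes over 72 s, if anything falls off the work surface, if the arm or the gripper's body presses on something with over 40 N, if the wrist force passes 120 N, or if a joint passes its speed limit or range.

## Working session

There is one attempt and no reset: what is moved stays moved. The work goes in short steps, Python scripts to look and compute and a tool call to move; the robot and the scene stay as the last step left them, time stands still between calls to the robot, and variables do not carry over. Pictures are saved under pics/ and viewed, at most 11 in all, crops included, and the job is handed in when it is done.

Besides the shell and the picture viewer there is one more tool, called by a JSON object that holds its "op" and its "data". apply_moves: Moves the arm, as the interface text tells. Its arguments: {"type":"object","properties":{"steps":{"type":"array","items":{"type":"array","items":{"type":"number"}}},"jaw":{"type":"number"},"squeeze":{"type":"number"}},"required":["steps"]}

```bash
mkdir -p pics; cat > h.py <<'E'
import numpy as np, cv2
from scipy.spatial.transform import Rotation as R
from workcell import ctrl
def ray(m,uv):
    K=np.array(m["camera_matrix"]);d=np.array(m["dist_coeffs"]);V=np.array(m["view"])
    p=cv2.undistortPoints(np.array(uv,float).reshape(-1,1,2),K,d).reshape(-1,2)
    c=np.c_[p[:,0],-p[:,1],-np.ones(len(p))]
    Rw=V[:3,:3];o=-Rw.T@V[:3,3]
    return o,c@Rw
def onz(m,uv,z):
    o,d=ray(m,uv); return o+d*((z-o[2])/d[:,2])[:,None]
def proj(m,P):
    V=np.array(m["view"]);c=np.atleast_2d(P)@V[:3,:3].T+V[:3,3]
    c=c*[1,-1,-1]
    return cv2.projectPoints(c,np.zeros(3),np.zeros(3),np.array(m["camera_matrix"]),np.array(m["dist_coeffs"]))[0].reshape(-1,2)
def snap(n,f):
    im=ctrl.read_camera(n);cv2.imwrite(f"pics/{f}.png",im[:,:,::-1]);return im
def tooldelta(target):
    s=ctrl.state();return R.from_rotvec(s["tool_rot"]).inv().apply(np.array(target)-s["tool_pos"])/10
E
python3 - <<'E'
from h import *
s=ctrl.state();print(s,ctrl.tcp_to_tips)
print(R.from_rotvec(s["tool_rot"]).as_matrix().round(3))
a=snap("top","top1");b=snap("scene","scene1")
for n in("top","scene"):
    m=ctrl.camera_model(n);V=np.array(m["view"]);print(n,-V[:3,:3].T@V[:3,3],m["camera_matrix"],m["dist_coeffs"])
E
```

```text
{'clock': 0.0, 'joint_pos': array([-9.48424202e-01,  3.85542893e-01,  6.62577815e-03, -4.88852748e-04,
       -1.19401793e+00, -2.58608050e-01]), 'qvel': array([ 1.47586598e-03,  1.56554995e-03, -5.67233390e-04,  4.65739779e-05,
        6.99736137e-04,  8.38861007e-04]), 'joint_efforts': array([ 7.99098780e-04, -3.90664387e+01,  1.87401795e+01,  4.21982110e+00,
        1.08737094e-02, -1.95284470e-04]), 'tool_pos': array([ 222.18481901, -583.55515734,  235.46931822]), 'tool_rot': array([ 0.56788456, -3.08932893, -0.00334259]), 'contact_force': array([-0.05434621, -0.21530399,  0.20701329]), 'torque': array([-0.00743054, -0.02297861,  0.02228999]), 'finger_force': 0.0, 'opening': 86.75448005634145} 14.0
[[-0.935 -0.356 -0.001]
 [-0.356  0.935  0.002]
 [ 0.     0.002 -1.   ]]
top [459.79641589 248.9958298  901.60525678] [[388.64836226   0.         279.78783171]
 [  0.         388.64836226 212.48850338]
 [  0.           0.           1.        ]] [-0.09596548  0.          0.          0.          0.        ]
scene [199.75637744 792.46782963 725.79794649] [[414.54730844   0.         281.23080395]
 [  0.         414.54730844 207.58655213]
 [  0.           0.           1.        ]] [-0.11905637  0.          0.          0.          0.        ]
```

View pics/top1.png

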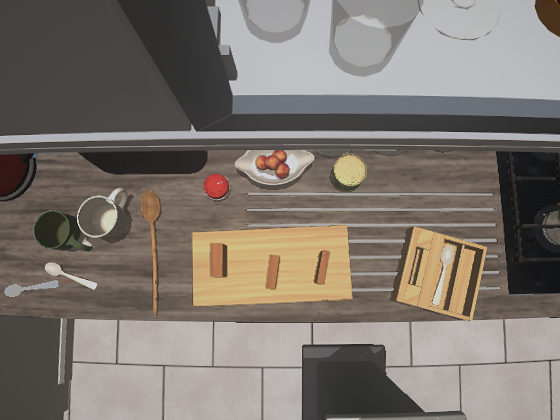

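View pics/scene1.png

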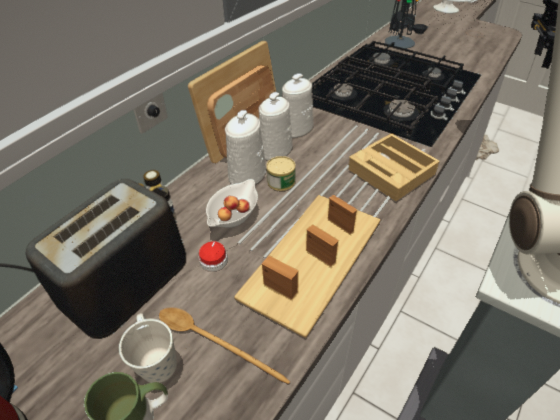

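The top view shows strips near (218,260), (273,272) and (322,267), and the tray near (442,272) with its slot near (415,265). I'll enlarge both areas.

```bash
python3 - <<'E'
from h import *
a=cv2.imread("pics/top1.png")
l=cv2.resize(a[232:302,200:340],None,fx=5.6,fy=5.6,interpolation=cv2.INTER_CUBIC)[:,:784]
r=cv2.resize(a[218:328,388:498],(560,560),interpolation=cv2.INTER_CUBIC)
cv2.imwrite("pics/cl.png",l);cv2.imwrite("pics/cr.png",r)
E
```

```text
(no output)
```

View pics/cl.png

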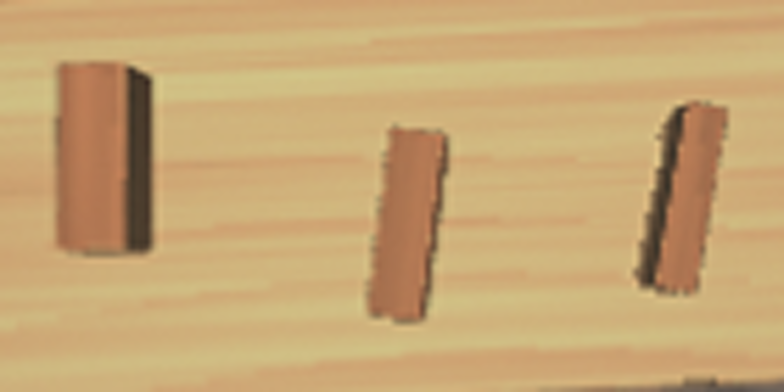

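View pics/cr.png

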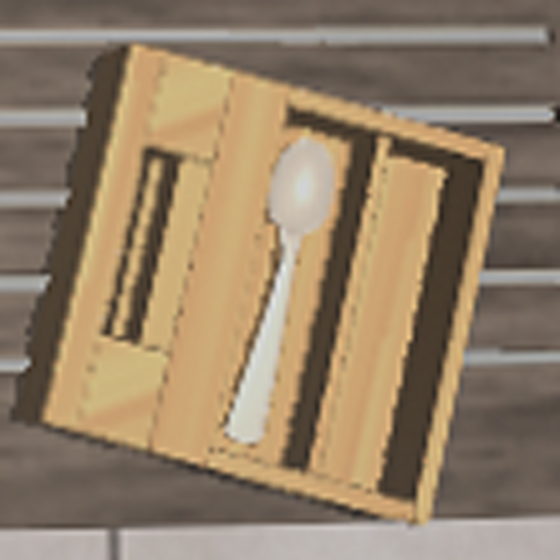

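Left to right the strips are thick, mid and thin. In the tray, the slot between about x=145 and 212 in the crop looks wide, around 27 mm. Next I compute the poses.

```bash
python3 - <<'E'
from h import *
m=ctrl.camera_model("top")
S={"thick":[(58,63),(127,66),(127,250),(58,250)],"mid":[(390,127),(447,132),(427,322),(370,317)],"thin":[(683,103),(728,107),(697,293),(654,288)]}
for k,c in S.items():
    P=onz(m,np.array(c)/5.6+[200,232]-.4,87)[:,:2]
    d=(P[0]+P[1]-P[2]-P[3])/2
    print(k,P.mean(0).round(1),"len",np.linalg.norm(d).round(1),"yaw",np.degrees(np.arctan2(d[1],d[0])).round(1),"th",(np.linalg.norm(np.cross(d,P[0]-P[1]))/np.linalg.norm(d)).round(1))
P=onz(m,np.array([(135,45),(503,150),(425,522),(43,423)])/5.09+[388,218]-.4,50)[:,:2]
d=P[0]-P[3];d2=P[1]-P[2];e=P[0]-P[1]
print(P.round(1),np.degrees([np.arctan2(*d[::-1]),np.arctan2(*d2[::-1]),np.arctan2(-e[0],e[1])]),np.linalg.norm(d),np.linalg.norm(e))
y=np.radians(-13.5)if 0 else np.arctan2(*(d+d2)[::-1])
ex=np.array([np.cos(y),np.sin(y)]);ey=np.array([-ex[1],ex[0]])
C=P.mean(0);print("mouth",C+ey*(87-16),"yaw",np.degrees(y))
O=C+ey*71
for q in [(150,150),(105,335),(212,160),(165,348),(180,155)]:
    X=onz(m,np.array([q])/5.09+[388,218]-.4,50)[0,:2]-O;print(q,(X@ex).round(1),(X@ey).round(1))
V=np.array(ctrl.camera_model("wrist")["view"]);s=ctrl.state()
Rt=R.from_rotvec(s["tool_rot"]).as_matrix()
print("wristcam in tool",Rt.T@(-V[:3,:3].T@V[:3,3]-s["tool_pos"]),(V[:3,:3]@Rt).round(2))
E
```

```text
thick [497.8 394.8] len 69.3 yaw 1.4 th 26.2
mid [473.2 276.3] len 70.4 yaw -5.8 th 21.4
thin [483.  171.6] len 69.6 yaw -10.0 th 16.8
[[ 572.2  -36.8]
 [ 525.  -200.4]
 [ 365.9 -154.5]
 [ 410.5   10.6]] [-16.34593914 -16.08805102 -16.09319494] 168.52599221698705 170.26665007249147
mouth [488.22121689 -27.11572068] yaw -16.218156178343477
(150, 150) 40.4 -2.7
(105, 335) -42.0 -2.3
(212, 160) 43.7 -30.2
(165, 348) -40.4 -28.8
(180, 155) 41.9 -16.0
wristcam in tool [  66.95297297    0.22822837 -148.28381933] [[ 0.    1.    0.  ]
 [ 0.97 -0.    0.24]
 [ 0.24 -0.   -0.97]]<stdin>:7: DeprecationWarning: Arrays of 2-dimensional vectors are deprecated. Use arrays of 3-dimensional vectors instead. (deprecated in NumPy 2.0)
```

{"op": "apply_moves", "data": {"steps": [[-43.9,41.5,5.5,0,0,37],[-43.9,41.5,5.5,0,0,37],[-43.9,41.5,5.5,0,0,37],[-43.9,41.5,5.5,0,0,37],[-43.9,41.5,5.5,0,0,37],[-43.9,41.5,5.5,0,0,37],[-43.9,41.5,5.5,0,0,37],[-43.9,41.5,5.5,0,0,37]]}}

```text
clock: 1.1
tool_pos: [434.1, -144.7, 192.2]
tool_rot: [0.441, 3.11, 0.0]
contact_force: [0.5, -0.6, -0.3]
opening: 86.9
finger_force: 0.0
```

```bash
cat >> h.py <<'E'
def go(x,y,z,yaw):
    "tool-frame row for TCP target, tool y along strip +y (yaw deg of strip x), tool down"
    s=ctrl.state();Rt=R.from_rotvec(s["tool_rot"])
    a=np.radians(yaw);c,n=np.cos(a),np.sin(a)
    T=R.from_matrix(np.array([[-c,-n,0],[-n,c,0],[0,0,-1]]))
    print("pos",s["tool_pos"].round(1),"t",s["clock"],"F",s["contact_force"].round(1),"open",s["opening"].round(1),"q",s["joint_pos"].round(2))
    print("row",np.r_[tooldelta([x,y,z]),np.degrees((Rt.inv()*T).as_rotvec())].round(2))
E
python3 -c "
from h import *
go(484.6,-39.6,180,-16.2)"
```

```text
Traceback (most recent call last):
  File "h.py", line 25, in go
    print("pos",s["tool_pos"].round(1),"t",s["clock"],"F",s["contact_force"].round(1),"open",s["opening"].round(1),"q",s["joint_pos"].round(2))
                                                                                             ^^^^^^^^^^^^^^^^^^
AttributeError: 'float' object has no attribute 'round'
```

```bash
sed -i 's/s\["opening"\].round(1)/round(s["opening"],1)/' h.py
python3 -c "
from h import *
go(484.6,-39.6,180,-16.2)"
```

```text
pos [ 434.1 -144.7  192.2] t 1.1 F [ 0.5 -0.6 -0.3] open 86.9 q [ 0.04  0.14 -0.45 -0.   -0.98 -1.89]
row [-1.92e+00  1.15e+01  1.22e+00  0.00e+00  1.00e-02  5.00e-02]
```

{"op": "apply_moves", "data": {"steps": [[-1.9,11.0,1.2,0,0,0],[-1.9,11.0,1.2,0,0,0],[-1.9,11.0,1.2,0,0,0],[-1.9,11.0,1.2,0,0,0]]}}

```text
clock: 1.6
tool_pos: [482.1, -46.3, 179.9]
tool_rot: [-0.441, -3.109, 0.001]
contact_force: [-0.3, -0.6, 0.8]
opening: 86.8
finger_force: 0.0
```

```bash
python3 -c "
from h import *
import json
go(484.6,-39.6,180,-16.2)
m=ctrl.camera_model('wrist');snap('wrist','w1')
json.dump({k:np.array(v).tolist() for k,v in m.items()},open('w1.json','w'))
print(proj(m,[[488,-27,50],[488,-27,13]]))"
```

```text
pos [482.1 -46.3 179.9] t 1.6 F [-0.3 -0.6  0.8] open 86.8 q [ 0.24  0.2  -0.41 -0.   -0.96 -2.09]
row [-0.05  0.71 -0.01 -0.03 -0.07  0.07]
[[303.16650787 206.2374117 ]
 [300.18424498 196.15901903]]
```

View pics/w1.png

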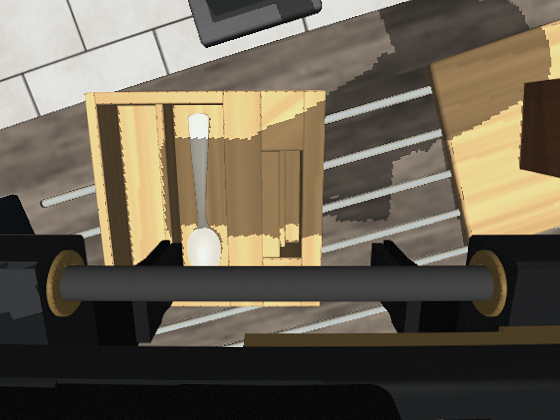

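The wrist view shows the slot at about columns 262–302, rows 150–257, and the wall at 302–326. I'll get exact edges from the intensity profile.

```bash
python3 - <<'E'
from h import *
import json
m={k:np.array(v) for k,v in json.load(open('w1.json')).items()}
g=cv2.cvtColor(cv2.imread('pics/w1.png'),cv2.COLOR_BGR2GRAY).astype(int)
for r in (165,195,225): print(r,list(enumerate(g[r-1:r+2,255:335].mean(0).astype(int),255)) if r==165 else g[r,255:335].tolist())
print("col292",[(i,v) for i,v in enumerate(g[135:270,296],135)][::1][10:25],g[245:265,296])
y=np.radians(-16.2);ex=np.array([np.cos(y),np.sin(y)]);ey=np.array([-ex[1],ex[0]])
for uv in [(262,195),(302,195),(326,195),(326,93),(321,304),(86,93),(262,150),(262,257)]:
    X=onz(m,[uv],50)[0,:2];print(uv,X.round(1),((X-[488.2,-27.1])@ex).round(1),((X-[488.2,-27.1])@ey).round(1))
E
```

```text
165 [(255, np.int64(116)), (256, np.int64(115)), (257, np.int64(115)), (258, np.int64(114)), (259, np.int64(113)), (260, np.int64(108)), (261, np.int64(108)), (262, np.int64(128)), (263, np.int64(126)), (264, np.int64(127)), (265, np.int64(126)), (266, np.int64(127)), (267, np.int64(127)), (268, np.int64(127)), (269, np.int64(126)), (270, np.int64(127)), (271, np.int64(126)), (272, np.int64(127)), (273, np.int64(127)), (274, np.int64(126)), (275, np.int64(127)), (276, np.int64(127)), (277, np.int64(126)), (278, np.int64(117)), (279, np.int64(107)), (280, np.int64(125)), (281, np.int64(124)), (282, np.int64(124)), (283, np.int64(124)), (284, np.int64(119)), (285, np.int64(108)), (286, np.int64(123)), (287, np.int64(123)), (288, np.int64(123)), (289, np.int64(122)), (290, np.int64(119)), (291, np.int64(121)), (292, np.int64(122)), (293, np.int64(122)), (294, np.int64(124)), (295, np.int64(124)), (296, np.int64(123)), (297, np.int64(123)), (298, np.int64(125)), (299, np.int64(112)), (300, np.int64(49)), (301, np.int64(50)), (302, np.int64(67)), (303, np.int64(110)), (304, np.int64(123))
[... 1459 characters left out ...]
 [(145, np.int64(124)), (146, np.int64(124)), (147, np.int64(123)), (148, np.int64(122)), (149, np.int64(110)), (150, np.int64(92)), (151, np.int64(127)), (152, np.int64(125)), (153, np.int64(124)), (154, np.int64(125)), (155, np.int64(124)), (156, np.int64(124)), (157, np.int64(124)), (158, np.int64(124)), (159, np.int64(123))] [ 59  58  59  57  61  59  59  60  62  60  61  58  95 160 184 201 200 201
 201 204]
(262, 195) [470.9 -54.7] -8.9 -31.3
(302, 195) [479.3 -25.6] -9.0 -1.0
(326, 195) [484.3  -8.1] -9.0 17.2
(326, 93) [412.4  10.4] -83.3 14.8
(321, 304) [571.6 -34.4] 82.1 16.3
(86, 93) [ 363.9 -154.9] -83.7 -157.4
(262, 150) [438.4 -45. ] -42.8 -31.1
(262, 257) [518.8 -69. ] 41.1 -31.7
```

The slot mouth measures about 30 mm with its rounding, so the slot is about 27.2 mm and the thick strip should fit. I'll try that one first, refining mouth ≈ (487,-29), yaw -16.2°.

```bash
python3 -c "
from h import *
go(497.8,394.8,130,1.4)"
```

```text
pos [482.  -46.8 180.1] t 1.65 F [-0.2  0.  -0.3] open 87.1 q [ 0.24  0.2  -0.41 -0.   -0.96 -2.09]
row [ 1.080e+01  4.285e+01  5.010e+00 -1.000e-02 -5.000e-02 -1.759e+01]
```

{"op": "apply_moves", "data": {"steps": [[10.8,42.8,5.0,0,0,-17.6],[10.8,42.8,5.0,0,0,-17.6],[10.8,42.8,5.0,0,0,-17.6],[10.8,42.8,5.0,0,0,-17.6],[10.8,42.8,5.0,0,0,-17.6],[10.8,42.8,5.0,0,0,-17.6],[10.8,42.8,5.0,0,0,-17.6],[10.8,42.8,5.0,0,0,-17.6]]}}

```text
clock: 2.65
tool_pos: [498.2, 396.9, 129.3]
tool_rot: [0.042, -3.141, 0.001]
contact_force: [0.3, -1.0, 0.1]
opening: 87.2
finger_force: 0.0
```

```bash
python3 -c "
from h import *
go(497.8,394.8,72,1.4)
m=ctrl.camera_model('wrist');im=snap('wrist','w2')
print(proj(m,[[497.8+a*35,394.8+b*13,87] for a,b in ((1,1),(1,-1),(-1,-1),(-1,1))]))
"
```

```text
pos [498.2 396.9 129.3] t 2.65 F [ 0.3 -1.   0.1] open 87.2 q [ 0.93  0.49 -0.1   0.   -0.98 -2.47]
row [ 0.04 -0.2   5.73 -0.02 -0.01  0.14]
[[294.22717892 302.92011151]
 [247.81738676 301.76858908]
 [248.92579671 177.92853043]
 [299.52939166 179.28048901]]
```

View pics/w2.png

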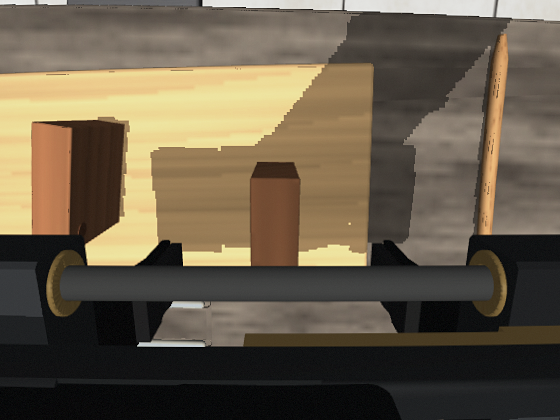

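The strip's top face is at columns 250–300 with its near edge at row 178, as predicted. I'll descend and grip.

{"op": "apply_moves", "data": {"steps": [[0,-0.2,3,0,0,0],[0,-0.2,5.7,0,0,0],[0,-0.2,5.7,0,0,0],[0,-0.2,5.7,0,0,0]]}}

```text
clock: 3.2
tool_pos: [499.0, 392.1, 74.9]
tool_rot: [-0.038, 3.14, 0.002]
contact_force: [-1.4, 0.5, 0.7]
opening: 87.3
finger_force: 0.0
```

{"op": "apply_moves", "data": {"steps": [[0,0,0,0,0,0],[0,0,0,0,0,0],[0,0,0,0,0,0],[0,0,0,0,0,0],[0,0,0,0,0,0],[0,0,0,0,0,0],[0,0,0,0,0,0],[0,0,0,0,0,0]], "jaw": 15, "squeeze": 15}}

```text
clock: 4.2
tool_pos: [498.1, 393.1, 73.4]
tool_rot: [-0.04, 3.141, 0.001]
contact_force: [-0.2, 0.1, 0.8]
opening: 25.9
finger_force: 14.7
```

{"op": "apply_moves", "data": {"steps": [[0,0,-5,0,0,0],[0,0,-11,0,0,0],[0,0,-11,0,0,0],[0,0,-11,0,0,0]]}}

```text
clock: 4.7
tool_pos: [497.3, 392.3, 182.6]
tool_rot: [0.039, -3.14, 0.001]
contact_force: [0.0, -0.3, -1.9]
opening: 25.8
finger_force: 14.9
```

```bash
python3 -c "
from h import *
go(483.1,-42.2,180,-16.2)"
```

```text
pos [497.3 392.3 182.6] t 4.7 F [ 0.  -0.3 -1.9] open 25.8 q [ 0.92  0.44 -0.05 -0.   -1.09 -2.47]
row [  2.49 -43.4    0.29  -0.05  -0.09  17.62]
```

Transit with intermediate rows for gentler acceleration.

{"op": "apply_moves", "data": {"steps": [[0.1,-2,0,0,0,1],[0.4,-6.5,0,0,0,3],[0.7,-12,0,0,0,5],[1.0,-17.5,0.1,0,0,7],[1.3,-23,0.1,0,0,9.5],[1.6,-28.5,0.1,0,0,12],[2.0,-34,0.2,0,0,14],[2.3,-39,0.2,0,0,16]]}}

```text
clock: 5.7
tool_pos: [482.8, -0.5, 180.0]
tool_rot: [-0.401, -3.113, 0.002]
contact_force: [0.4, -0.4, -1.0]
opening: 26.0
finger_force: 14.9
```

```bash
python3 -c "
from h import *
go(483.1,-42.2,130,-16.2)"
```

```text
pos [482.8  -0.5 180. ] t 5.7 F [ 0.4 -0.4 -1. ] open 26.0 q [ 0.34  0.2  -0.41 -0.   -0.96 -2.16]
row [-1.11 -4.02  5.   -0.11 -0.17  1.51]
```

{"op": "apply_moves", "data": {"steps": [[-0.5,-2,1,0,0,1],[-1.1,-4,3,0,0,1.6],[-1.1,-4,5,0,0,1.6],[-1.1,-4,6.2,0,0,1.6],[-1.1,-4,6.2,0,0,1.6],[-1.1,-4,6.2,0,0,1.6],[-1.1,-4,6.2,0,0,1.6]]}}

```text
clock: 6.58
tool_pos: [485.9, -38.8, 120.1]
tool_rot: [0.44, 3.109, 0.001]
contact_force: [0.1, 0.8, -0.6]
opening: 25.7
finger_force: 14.9
```

```bash
python3 -c "
from h import *
go(483.1,-42.2,107,-16.2)
m=ctrl.camera_model('wrist');snap('wrist','w3')
"
```

```text
pos [485.9 -38.8 120.1] t 6.575 F [ 0.1  0.8 -0.6] open 25.7 q [ 0.25  0.28 -0.48  0.   -0.81 -2.11]
row [ 0.18 -0.41  1.31  0.04  0.08  0.07]
```

View pics/w3.png

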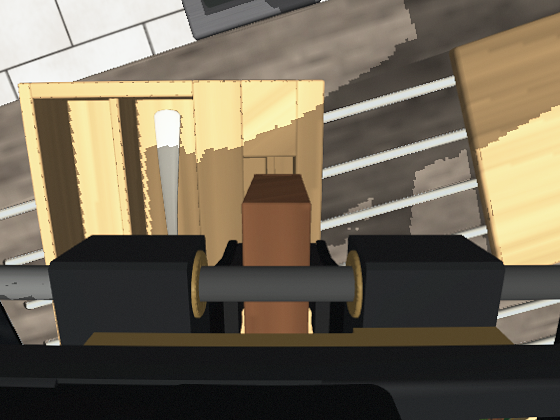

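Foot of the strip is at cols 255–302 and the slot at 243–297, so a shift of about 4 mm towards -y is needed. That agrees with the computed row.

{"op": "apply_moves", "data": {"steps": [[0.2,-0.3,0,0,0,0],[0.2,-0.4,0.4,0,0,0],[0.2,-0.4,0.8,0,0,0],[0.2,-0.4,1.0,0,0,0],[0.2,-0.4,1.0,0,0,0],[0.2,-0.4,1.0,0,0,0]]}}

```text
clock: 7.38
tool_pos: [482.6, -42.3, 109.4]
tool_rot: [0.441, 3.11, -0.0]
contact_force: [0.1, -0.5, -1.3]
opening: 26.1
finger_force: 14.9
```

```bash
python3 -c "
from h import *
go(483.1,-42.2,107,-16.2)"
```

```text
pos [482.6 -42.3 109.4] t 7.375 F [ 0.1 -0.5 -1.3] open 26.1 q [ 0.25  0.29 -0.5   0.   -0.78 -2.1 ]
row [-0.05  0.03  0.24 -0.    0.01  0.05]
```

Lateral alignment is good. Next is a slow descent with force checks.

{"op": "apply_moves", "data": {"steps": [[0,0,0.1,0,0,0],[0,0,0.2,0,0,0],[0,0,0.3,0,0,0],[0,0,0.4,0,0,0],[0,0,0.4,0,0,0]]}}

```text
clock: 8.0
tool_pos: [482.5, -42.3, 105.8]
tool_rot: [0.441, 3.11, -0.0]
contact_force: [-2.0, 1.2, 3.8]
opening: 25.9
finger_force: 14.9
```

{"op": "apply_moves", "data": {"steps": [[0,0,0.05,0,0,0],[0,0,0.1,0,0,0],[0,0,0.15,0,0,0],[0,0,0.2,0,0,0]]}}

```text
clock: 8.5
tool_pos: [482.7, -42.0, 105.6]
tool_rot: [0.44, 3.11, 0.0]
contact_force: [-7.3, 4.6, 18.1]
opening: 25.5
finger_force: 15.0
```

{"op": "apply_moves", "data": {"steps": [[0,0,-0.3,0,0,0],[0,0,-0.3,0,0,0],[0,0,-0.3,0,0,0]]}}

```text
clock: 8.88
tool_pos: [482.2, -42.5, 105.9]
tool_rot: [-0.442, -3.11, 0.0]
contact_force: [-0.6, 0.1, -2.1]
opening: 26.2
finger_force: 15.0
```

```bash
python3 -c "
from h import *
go(483.1,-42.2,107,-16.2);print(ctrl.state()['torque'])
m=ctrl.camera_model('wrist');snap('wrist','w4')
im=cv2.imread('pics/w4.png');cv2.imwrite('pics/w4c.png',cv2.resize(im[70:240,180:350],None,fx=3.5,fy=3.5,interpolation=cv2.INTER_CUBIC))
z=106-56.4
print('foot near corners',[])
"
```

```text
pos [482.2 -42.5 105.9] t 8.875 F [-0.6  0.1 -2.1] open 26.2 q [ 0.25  0.29 -0.51 -0.   -0.77 -2.1 ]
row [-0.08  0.05 -0.11 -0.02 -0.04  0.03]
[-0.04368047 -0.02747873  0.0127528 ]
foot near corners []
```

View pics/w4c.png

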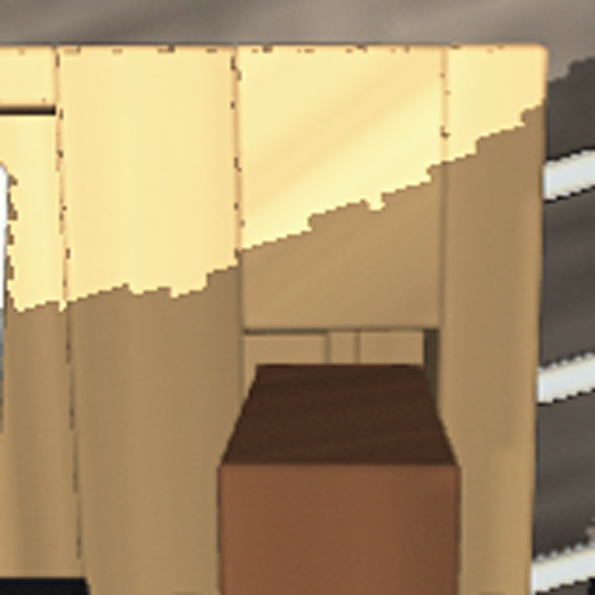

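```bash
python3 - <<'E'
from h import *
m=ctrl.camera_model("wrist");s=ctrl.state()
y=np.radians(-16.2);ex=np.array([np.cos(y),np.sin(y),0]);ey=np.array([-ex[1],ex[0],0])
O=s["tool_pos"]
px=lambda u,v:np.array([u/3.5+180-.4,v/3.5+70-.4])
def at(p,z): 
    X=onz(m,[p],z)[0]-O;return (X@ex).round(1),(X@ey).round(1)
for n,p,z in [("slotL",px(243,328),50),("slotR",px(438,328),50),("trayTop",px(445,45),50),("trayR",px(545,45),50),("wallR",px(538,328),50),("stripTopL",px(219,465),O[2]+13.6),("stripTopR",px(459,465),O[2]+13.6),("footL",px(257,365),O[2]-56.4),("footR",px(420,365),O[2]-56.4)]: print(n,at(p,z))
o,d=ray(m,[px(257,365)]);xn=-35;t=((xn-(o-O)@ex)/(d@ex))[0];print("foot z rel TCP if x=-35:",(o+d[0]*t-O)[2])
E
```

```text
slotL (np.float64(-41.6), np.float64(-15.3))
slotR (np.float64(-41.6), np.float64(15.1))
trayTop (np.float64(-83.7), np.float64(15.4))
trayR (np.float64(-83.8), np.float64(30.3))
wallR (np.float64(-41.6), np.float64(30.7))
stripTopL (np.float64(-35.7), np.float64(-13.0))
stripTopR (np.float64(-35.7), np.float64(12.3))
footL (np.float64(-35.7), np.float64(-13.2))
footR (np.float64(-35.7), np.float64(12.4))
foot z rel TCP if x=-35: -60.87654324987729
```

Reconsidering the picture: the visible band at cols 245–330 is too wide to be a wall seen from above. It must be a filler block level with the tray top. The open slot is then just the ~5 mm ledge plus ~12 mm of floor, so the width is 17.2 mm. That makes the thin strip the right one, and the thick one met the filler when lowered. I'll put the thick strip back on the board.

{"op": "apply_moves", "data": {"steps": [[0,0,-2,0,0,0],[0,0,-5,0,0,0],[0,0,-7.5,0,0,0],[0,0,-7.5,0,0,0],[0,0,-7.5,0,0,0]]}}

```text
clock: 9.55
tool_pos: [481.6, -42.5, 180.1]
tool_rot: [-0.442, -3.108, 0.0]
contact_force: [-0.5, 0.4, -1.0]
opening: 25.9
finger_force: 15.0
```

```bash
python3 -c "
from h import *
go(498,393,180,1.4)"
```

```text
pos [481.6 -42.5 180.1] t 9.55 F [-0.5  0.4 -1. ] open 25.9 q [ 0.25  0.2  -0.41 -0.   -0.96 -2.1 ]
row [ 1.056e+01  4.228e+01  1.000e-02 -1.000e-02 -1.300e-01 -1.759e+01]
```

{"op": "apply_moves", "data": {"steps": [[0.6,2.5,0,0,0,-1],[2,8,0,0,0,-3.5],[3.4,13.5,0,0,0,-6],[4.8,19,0,0,0,-8],[6.2,24.8,0,0,0,-10.5],[7.6,30.5,0,0,0,-13],[9,36,0,0,0,-15],[10.3,41,0,0,0,-17]]}}

```text
clock: 10.55
tool_pos: [496.8, 381.6, 179.0]
tool_rot: [0.026, -3.139, 0.004]
contact_force: [0.2, -1.1, -0.8]
opening: 26.0
finger_force: 15.0
```

{"op": "apply_moves", "data": {"steps": [[0.2,0.5,0,0,0,-0.6],[0.2,1,0,0,0,-0.6],[0.2,1,3,0,0,-0.6],[0.2,1,6.5,0,0,-0.6],[0.2,1,9,0,0,-0.6],[0.2,1,9,0,0,-0.6]]}}

```text
clock: 11.3
tool_pos: [494.5, 387.4, 89.0]
tool_rot: [0.036, -3.137, 0.007]
contact_force: [0.1, 1.2, -0.8]
opening: 26.0
finger_force: 15.0
```

```bash
python3 -c "
from h import *
go(498,393,73.4,1.4)"
```

```text
pos [494.5 387.4  89. ] t 11.3 F [ 0.1  1.2 -0.8] open 26.0 q [ 0.92  0.53 -0.16 -0.   -0.89 -2.47]
row [-0.37  0.56  1.55 -0.27 -0.24 -0.07]
```

{"op": "apply_moves", "data": {"steps": [[-0.2,0.3,0.8,-0.3,-0.2,0],[-0.2,0.3,1.3,-0.3,-0.2,0],[-0.2,0.3,1.5,-0.3,-0.2,0],[-0.2,0.3,1.5,-0.3,-0.2,0],[-0.2,0.3,1.5,-0.3,-0.2,0]]}}

```text
clock: 11.92
tool_pos: [497.5, 393.3, 76.7]
tool_rot: [-0.04, 3.137, 0.009]
contact_force: [0.5, 0.8, -1.2]
opening: 25.9
finger_force: 15.0
```

{"op": "apply_moves", "data": {"steps": [[0,0,0,0,0,0],[0,0,0,0,0,0],[0,0,0,0,0,0],[0,0,0,0,0,0],[0,0,0,0,0,0],[0,0,0,0,0,0]], "jaw": 90}}

```text
clock: 12.68
tool_pos: [497.4, 393.1, 76.4]
tool_rot: [-0.039, 3.138, 0.008]
contact_force: [-0.7, -0.0, -0.2]
opening: 75.0
finger_force: 0.0
```

{"op": "apply_moves", "data": {"steps": [[0,0,-3,0,0,0],[0,0,-7,0,0,0],[0,0,-7,0,0,0]]}}

```text
clock: 13.05
tool_pos: [498.7, 394.4, 150.4]
tool_rot: [-0.041, 3.132, 0.017]
contact_force: [0.8, 0.9, -0.1]
opening: 78.3
finger_force: 0.0
```

```bash
python3 -c "
from h import *
go(483,171.6,140,-10)"
```

```text
pos [498.7 394.4 150.4] t 13.05 F [ 0.8  0.9 -0.1] open 78.3 q [ 0.92  0.46 -0.09  0.   -1.   -2.47]
row [  2.16 -22.25   0.78   0.68   0.47  11.48]
```

{"op": "apply_moves", "data": {"steps": [[2.2,-22.2,0.8,0.6,0.5,11.5],[2.2,-22.2,0.8,0.6,0.5,11.5],[2.2,-22.2,0.8,0.6,0.5,11.5],[2.2,-22.2,0.8,0.6,0.5,11.5],[2.2,-22.2,0.8,0.6,0.5,11.5],[2.2,-22.2,0.8,0.6,0.5,11.5]]}}

```text
clock: 13.8
tool_pos: [481.0, 170.7, 137.0]
tool_rot: [-0.275, -3.124, 0.007]
contact_force: [-0.5, 0.1, 0.3]
opening: 78.3
finger_force: 0.0
```

```bash
python3 - <<'E'
from h import *
go(483,171.6,72,-10)
m=ctrl.camera_model('wrist');im=snap('wrist','w5')
y=np.radians(-10);ex=np.array([np.cos(y),np.sin(y)]);ey=np.array([-ex[1],ex[0]])
P=[[*(np.array([483,171.6])+a*35*ex+b*8*ey),87] for a,b in ((-1,-1),(-1,1))]
print(proj(m,P))
cv2.imwrite('pics/both.png',np.hstack([cv2.resize(im[:,:,::-1][100:300,180:380],(400,400)),cv2.resize(ctrl.read_camera('top')[:,:,::-1][222:312,200:290],(400,400))]))
E
```

```text
pos [481.  170.7 137. ] t 13.8 F [-0.5  0.1  0.3] open 78.3 q [ 0.66  0.29 -0.4  -0.   -0.88 -2.41]
row [-0.21  0.16  6.5  -0.3  -0.28 -0.05]
[[264.5196126  180.67689165]
 [294.3929762  180.68044392]]
```

View pics/both.png

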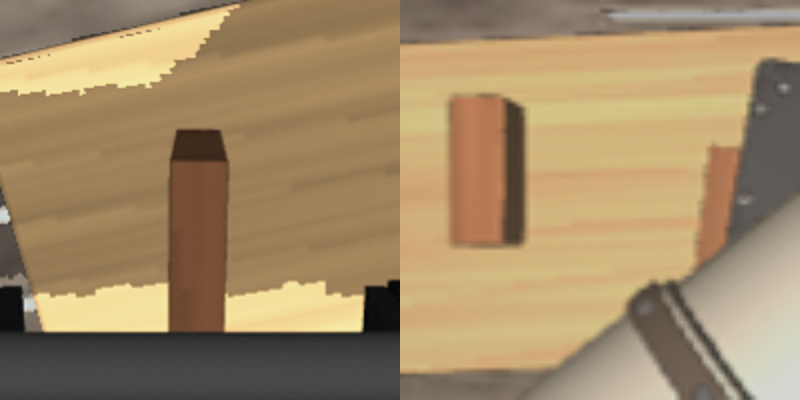

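The thick strip stands back on the board. The thin strip's top edge is at cols 264–294, row 180, exactly as predicted, so I'll grasp it.

{"op": "apply_moves", "data": {"steps": [[-0.2,0.1,2.5,-0.3,-0.3,0],[-0.2,0.1,5.5,-0.3,-0.3,0],[-0.2,0.1,6.5,-0.3,-0.3,0],[-0.2,0.1,6.5,-0.3,-0.3,0],[-0.2,0.1,6.5,-0.3,-0.3,0]]}}

```text
clock: 14.52
tool_pos: [483.3, 171.4, 73.1]
tool_rot: [0.274, 3.128, 0.001]
contact_force: [-0.0, 0.3, 0.4]
opening: 78.5
finger_force: 0.0
```

{"op": "apply_moves", "data": {"steps": [[0,0,0,0,0,0],[0,0,0,0,0,0],[0,0,0,0,0,0],[0,0,0,0,0,0],[0,0,0,0,0,0],[0,0,0,0,0,0],[0,0,0,0,0,0],[0,0,0,0,0,0]], "jaw": 8, "squeeze": 12}}

```text
clock: 15.52
tool_pos: [482.5, 170.7, 72.1]
tool_rot: [-0.275, -3.129, 0.0]
contact_force: [-0.3, -0.1, -0.4]
opening: 15.9
finger_force: 12.0
```

```bash
python3 -c "
from h import *
go(483,171.6,180,-10)"
```

```text
pos [482.5 170.7  72.1] t 15.525 F [-0.3 -0.1 -0.4] open 15.9 q [ 0.66  0.38 -0.48  0.   -0.71 -2.4 ]
row [-3.000e-02  1.000e-01 -1.079e+01 -1.000e-02 -0.000e+00 -6.000e-02]
```

{"op": "apply_moves", "data": {"steps": [[0,0,-3,0,0,0],[0,0,-8,0,0,0],[0,0,-8,0,0,0],[0,0,-8,0,0,0]]}}

```text
clock: 16.02
tool_pos: [481.8, 170.4, 151.6]
tool_rot: [-0.276, -3.128, 0.001]
contact_force: [0.1, -0.5, -0.7]
opening: 15.8
finger_force: 12.0
```

```bash
python3 -c "
from h import *
go(484.3,-37.8,150,-16.2)"
```

```text
pos [481.8 170.4 151.6] t 16.025 F [ 0.1 -0.5 -0.7] open 15.8 q [ 0.66  0.28 -0.39 -0.   -0.91 -2.4 ]
row [ -3.89 -20.45   0.17  -0.03  -0.06   6.11]
```

{"op": "apply_moves", "data": {"steps": [[-0.4,-2,0,0,0,1],[-1.3,-7,0,0,0,2],[-2.3,-12,0,0,0,4],[-3.2,-17,0,0,0,5],[-3.9,-20.5,0,0,0,6.1],[-3.9,-20.5,1,0,0,6.1],[-3.9,-20.5,2.2,0,0,6.1],[-3.9,-20.5,2.2,0,0,6.1]]}}

```text
clock: 17.02
tool_pos: [483.8, -37.8, 128.4]
tool_rot: [-0.44, -3.107, 0.002]
contact_force: [1.0, 0.6, -1.5]
opening: 16.0
finger_force: 12.0
```

```bash
python3 - <<'E'
from h import *
go(484.3,-37.8,110,-16.2)
m=ctrl.camera_model('wrist');snap('wrist','w6')
im=cv2.imread('pics/w6.png');cv2.imwrite('pics/w6c.png',cv2.resize(im[70:240,180:350],None,fx=3.5,fy=3.5,interpolation=cv2.INTER_CUBIC))
E
```

```text
pos [483.8 -37.8 128.4] t 17.025 F [ 1.   0.6 -1.5] open 16.0 q [ 0.26  0.27 -0.48 -0.   -0.83 -2.11]
row [-0.05  0.01  1.84 -0.12 -0.21  0.08]
```

View pics/w6c.png

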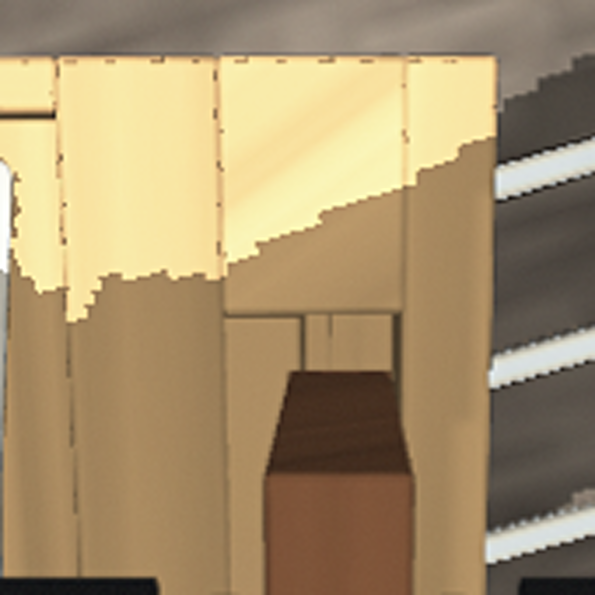

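The filler edge is at col ~303 and the plain face at ~400. The strip foot is at cols 290–390, row 372. Converting these to millimetres.

```bash
python3 - <<'E'
from h import *
m=ctrl.camera_model("wrist");s=ctrl.state()
y=np.radians(-16.2);ex=np.array([np.cos(y),np.sin(y),0]);ey=np.array([-ex[1],ex[0],0]);O=s["tool_pos"]
px=lambda u,v:np.array([u/3.5+180-.4,v/3.5+70-.4])
for n,p,z in [("fill",px(303,330),50),("plain",px(400,330),50),("fillFar",px(305,365),50),("plainlow",px(401,365),50),("end",px(350,314),50),("wallR",px(490,330),50),("footL",px(290,372),O[2]-55.1),("footR",px(391,372),O[2]-55.1),("topL",px(265,473),O[2]+14.9),("topR",px(413,473),O[2]+14.9)]:
    X=onz(m,[p],z)[0]-O;print(n,(X@ex).round(1),(X@ey).round(1))
E
```

```text
fill -38.4 -6.7
plain -38.5 10.2
fillFar -32.3 -6.3
plainlow -32.4 10.4
end -41.2 1.5
wallR -38.5 25.8
footL -34.8 -8.0
footR -34.9 7.7
topL -35.1 -8.1
topR -35.2 7.4
```

{"op": "apply_moves", "data": {"steps": [[-0.1,0.15,0.5,-0.1,-0.2,0],[-0.1,0.15,1.2,-0.1,-0.2,0],[-0.1,0.15,1.8,-0.1,-0.2,0],[-0.1,0.15,2.0,-0.1,-0.2,0],[-0.1,0.15,2.0,-0.1,-0.2,0],[-0.1,0.15,2.0,-0.1,-0.2,0]]}}

```text
clock: 17.82
tool_pos: [486.7, -36.8, 110.4]
tool_rot: [0.441, 3.106, 0.002]
contact_force: [0.1, 0.4, -1.2]
opening: 15.9
finger_force: 12.0
```

```bash
python3 -c "
from h import *
go(484.9,-36.6,106,-16.2)"
```

```text
pos [486.7 -36.8 110.4] t 17.825 F [ 0.1  0.4 -1.2] open 15.9 q [ 0.26  0.29 -0.5   0.   -0.78 -2.11]
row [ 0.18 -0.03  0.43  0.1   0.23  0.04]
```

{"op": "apply_moves", "data": {"steps": [[0.15,0,0.1,0.1,0.2,0],[0.15,0,0.25,0.1,0.2,0],[0.15,0,0.4,0.1,0.2,0],[0.15,0,0.5,0.1,0.2,0],[0.15,0,0.5,0.1,0.2,0]]}}

```text
clock: 18.45
tool_pos: [485.0, -36.5, 105.0]
tool_rot: [-0.442, -3.11, 0.001]
contact_force: [0.3, 0.1, -1.1]
opening: 16.0
finger_force: 12.0
```

{"op": "apply_moves", "data": {"steps": [[0,0,0.05,0,0,0],[0,0,0.1,0,0,0],[0,0,0.1,0,0,0]]}}

```text
clock: 18.82
tool_pos: [485.0, -36.4, 104.1]
tool_rot: [-0.441, -3.11, 0.0]
contact_force: [0.0, -0.1, -0.4]
opening: 15.8
finger_force: 12.0
```

{"op": "apply_moves", "data": {"steps": [[0,0,0.05,0,0,0],[0,0,0.1,0,0,0],[0,0,0.1,0,0,0]]}}

```text
clock: 19.2
tool_pos: [485.1, -36.4, 103.1]
tool_rot: [-0.442, -3.11, 0.0]
contact_force: [-0.4, -0.1, -0.2]
opening: 15.5
finger_force: 12.0
```

{"op": "apply_moves", "data": {"steps": [[0,0,0.05,0,0,0],[0,0,0.1,0,0,0],[0,0,0.1,0,0,0]]}}

```text
clock: 19.58
tool_pos: [485.0, -36.4, 102.1]
tool_rot: [-0.441, -3.11, 0.0]
contact_force: [0.1, -0.6, -1.3]
opening: 15.9
finger_force: 12.0
```

Entering freely (foot at about 47 mm); continuing.

{"op": "apply_moves", "data": {"steps": [[0,0,0.05,0,0,0],[0,0,0.1,0,0,0],[0,0,0.15,0,0,0],[0,0,0.2,0,0,0],[0,0,0.2,0,0,0]]}}

```text
clock: 20.2
tool_pos: [485.0, -36.4, 100.1]
tool_rot: [-0.441, -3.11, 0.0]
contact_force: [1.3, -0.4, -0.8]
opening: 16.2
finger_force: 12.0
```

{"op": "apply_moves", "data": {"steps": [[0,0,0.05,0,0,0],[0,0,0.1,0,0,0],[0,0,0.15,0,0,0],[0,0,0.2,0,0,0],[0,0,0.2,0,0,0]]}}

```text
clock: 20.82
tool_pos: [485.0, -36.4, 98.1]
tool_rot: [-0.441, -3.11, 0.0]
contact_force: [0.3, 1.1, -0.4]
opening: 16.1
finger_force: 12.0
```

{"op": "apply_moves", "data": {"steps": [[0,0,0.1,0,0,0],[0,0,0.2,0,0,0],[0,0,0.3,0,0,0],[0,0,0.4,0,0,0],[0,0,0.5,0,0,0],[0,0,0.5,0,0,0]]}}

```text
clock: 21.58
tool_pos: [485.0, -36.4, 93.0]
tool_rot: [-0.441, -3.11, 0.0]
contact_force: [0.7, -0.9, -0.0]
opening: 16.2
finger_force: 12.0
```

{"op": "apply_moves", "data": {"steps": [[0,0,0.1,0,0,0],[0,0,0.2,0,0,0],[0,0,0.3,0,0,0],[0,0,0.4,0,0,0],[0,0,0.5,0,0,0],[0,0,0.5,0,0,0]]}}

```text
clock: 22.32
tool_pos: [485.0, -36.4, 88.0]
tool_rot: [-0.441, -3.11, 0.0]
contact_force: [-1.2, -0.1, -0.7]
opening: 15.9
finger_force: 12.0
```

{"op": "apply_moves", "data": {"steps": [[0,0,0.1,0,0,0],[0,0,0.2,0,0,0],[0,0,0.3,0,0,0],[0,0,0.4,0,0,0],[0,0,0.5,0,0,0],[0,0,0.5,0,0,0]]}}

```text
clock: 23.08
tool_pos: [485.0, -36.4, 83.1]
tool_rot: [-0.441, -3.11, 0.0]
contact_force: [-0.5, 0.8, -0.7]
opening: 16.0
finger_force: 12.0
```

{"op": "apply_moves", "data": {"steps": [[0,0,0.05,0,0,0],[0,0,0.1,0,0,0],[0,0,0.15,0,0,0],[0,0,0.2,0,0,0],[0,0,0.2,0,0,0]]}}

```text
clock: 23.7
tool_pos: [485.0, -36.4, 81.1]
tool_rot: [-0.441, -3.11, 0.0]
contact_force: [-0.3, -0.3, -1.6]
opening: 15.8
finger_force: 12.0
```

{"op": "apply_moves", "data": {"steps": [[0,0,0.05,0,0,0],[0,0,0.1,0,0,0],[0,0,0.1,0,0,0]]}}

```text
clock: 24.08
tool_pos: [485.1, -36.4, 80.1]
tool_rot: [-0.441, -3.11, 0.0]
contact_force: [-0.0, -0.4, -0.4]
opening: 16.2
finger_force: 12.0
```

{"op": "apply_moves", "data": {"steps": [[0,0,0.05,0,0,0],[0,0,0.1,0,0,0],[0,0,0.1,0,0,0]]}}

```text
clock: 24.45
tool_pos: [485.2, -36.4, 80.0]
tool_rot: [0.441, 3.11, -0.0]
contact_force: [-2.0, 1.4, 6.1]
opening: 16.1
finger_force: 12.0
```

{"op": "apply_moves", "data": {"steps": [[0,0,0.05,0,0,0],[0,0,0.1,0,0,0],[0,0,0.1,0,0,0]]}}

```text
clock: 24.82
tool_pos: [485.2, -36.3, 79.9]
tool_rot: [0.44, 3.11, -0.0]
contact_force: [-4.7, 2.0, 11.5]
opening: 16.0
finger_force: 12.0
```

It has landed at ledge height (foot ≈ 25 mm). I'll relax and test the lateral play to confirm a snug fit.

{"op": "apply_moves", "data": {"steps": [[0,0,-0.2,0,0,0],[0,0.05,-0.2,0,0,0],[0,0.1,-0.2,0,0,0],[0,0.15,-0.2,0,0,0],[0,0.15,-0.2,0,0,0]]}}

```text
clock: 25.45
tool_pos: [485.4, -35.3, 80.0]
tool_rot: [-0.441, -3.11, 0.002]
contact_force: [0.5, -3.4, -0.5]
opening: 16.0
finger_force: 12.0
```

{"op": "apply_moves", "data": {"steps": [[0,-0.1,0,0,0,0],[0,-0.2,0,0,0,0],[0,-0.25,0,0,0,0],[0,-0.25,0,0,0,0]]}}

```text
clock: 25.95
tool_pos: [485.0, -36.7, 80.1]
tool_rot: [0.441, 3.11, 0.001]
contact_force: [-0.1, 4.8, -0.5]
opening: 15.6
finger_force: 12.0
```

Both sides resist with about 1.3 mm of play, so the fit is snug. Centre and release.

{"op": "apply_moves", "data": {"steps": [[0,0.12,0,0,0,0],[0,0.12,0.02,0,0,0],[0,0.12,0.02,0,0,0]]}}

```text
clock: 26.32
tool_pos: [485.0, -36.4, 80.1]
tool_rot: [-0.442, -3.11, 0.001]
contact_force: [-0.4, 0.6, 0.9]
opening: 16.1
finger_force: 12.0
```

{"op": "apply_moves", "data": {"steps": [[0,0,0,0,0,0],[0,0,0,0,0,0],[0,0,0,0,0,0],[0,0,0,0,0,0],[0,0,0,0,0,0]], "jaw": 65}}

```text
clock: 26.95
tool_pos: [485.1, -36.2, 79.9]
tool_rot: [-0.441, -3.11, 0.0]
contact_force: [-0.3, 0.1, 0.8]
opening: 53.8
finger_force: 0.0
```

{"op": "apply_moves", "data": {"steps": [[0,0,-2,0,0,0],[0,0,-5,0,0,0],[0,0,-7,0,0,0],[0,0,-7,0,0,0]]}}

```text
clock: 27.45
tool_pos: [486.1, -36.0, 151.4]
tool_rot: [0.441, 3.107, 0.002]
contact_force: [0.2, 0.9, 0.1]
opening: 56.5
finger_force: 0.0
```

```bash
python3 - <<'E'
from h import *
go(484.9,-36.6,80,-16.2)
m=ctrl.camera_model('wrist');im=snap('wrist','w7')[:,:,::-1]
t=ctrl.read_camera('scene')[:,:,::-1]
cv2.imwrite('pics/end.png',np.hstack([cv2.resize(im[70:270,180:380],(400,400)),cv2.resize(t[120:320,240:440],(400,400))]))
y=np.radians(-16.2);ex=np.array([np.cos(y),np.sin(y),0]);ey=np.array([-ex[1],ex[0],0])
for h in (94,95,96): print(h,proj(m,[np.array([485,-36.2,h])-35*ex+b*8*ey for b in(-1,1)]).round(1))
E
```

```text
pos [486.1 -36.  151.4] t 27.45 F [0.2 0.9 0.1] open 56.5 q [ 0.26  0.24 -0.45  0.   -0.88 -2.11]
row [ 0.12 -0.1   7.14  0.1   0.2   0.05]
94 [[261.3 172.7]
 [290.3 172.7]]
95 [[261.3 172.9]
 [290.4 173. ]]
96 [[261.2 173.2]
 [290.5 173.3]]
```

View pics/end.png

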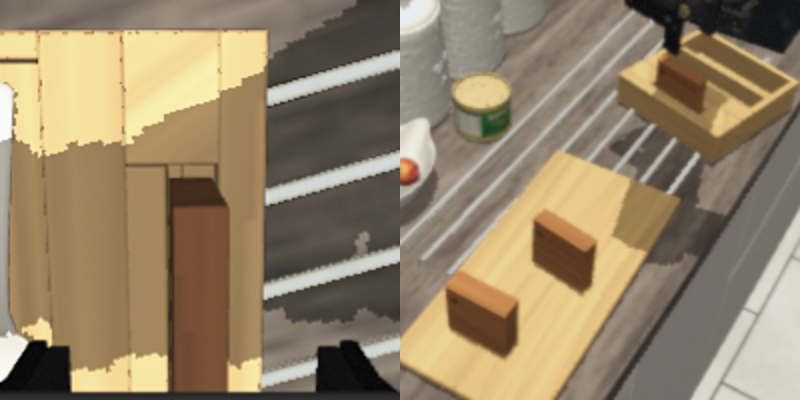

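The strip stands in the slot and the other two are on the board. Its top sits ~2 mm further +y than when it was released, so I'll measure the lean.

```bash
python3 - <<'E'
from h import *
m=ctrl.camera_model("wrist")
y=np.radians(-16.2);ex=np.array([np.cos(y),np.sin(y),0]);ey=np.array([-ex[1],ex[0],0]);O=np.array([485,-36.2,0])
for n,p,z in [("topL",(172,205),95),("topR",(228,205),95),("L50",(168,178),50),("R50",(215,178),50),("fill",(168,166),50),("plain",(219,166),50),("wallR",(266,166),50),("topfarL",(173,385),95),("topfarR",(229,385),95)]:
    X=onz(m,[np.array(p)/2+[180,70]-.25],z)[0]-O;print(n,(X@ex).round(1),(X@ey).round(1))
im=cv2.imread('pics/w7.png')
for r in (156,158,160,163,166,169,172,176,185): print(r,im[r,255:300,2].tolist())
E
```

```text
topL -37.3 -6.2
topR -37.3 9.0
L50 -39.6 -8.8
R50 -39.6 6.7
fill -43.5 -8.7
plain -43.5 8.0
wallR -43.6 23.5
topfarL 15.1 -6.3
topfarR 15.0 9.9
156 [166, 165, 166, 165, 167, 166, 160, 131, 81, 132, 166, 161, 161, 163, 163, 138, 125, 165, 164, 162, 160, 160, 161, 160, 160, 162, 163, 164, 164, 164, 163, 153, 102, 82, 129, 156, 167, 164, 161, 160, 158, 157, 158, 156, 157]
158 [165, 166, 166, 167, 165, 167, 160, 131, 79, 127, 155, 153, 153, 156, 148, 115, 112, 132, 131, 130, 130, 128, 128, 128, 129, 129, 130, 129, 131, 129, 137, 148, 105, 83, 130, 156, 166, 165, 161, 159, 158, 158, 157, 157, 156]
160 [167, 165, 166, 167, 167, 166, 162, 133, 78, 84, 58, 60, 60, 59, 61, 61, 59, 59, 59, 60, 60, 60, 59, 62, 61, 60, 60, 61, 60, 61, 60, 80, 102, 84, 129, 156, 167, 163, 161, 160, 158, 158, 158, 156, 158]
163 [165, 165, 166, 166, 166, 166, 162, 135, 77, 87, 61, 67, 66, 67, 66, 66, 67, 69, 67, 67, 67, 70, 68, 68, 69, 68, 66, 68, 68, 68, 68, 66, 64, 83, 129, 157, 165, 163, 160, 159, 157, 158, 157, 156, 158]
166 [165, 165, 166, 167, 165, 165, 162, 135, 74, 87, 59, 65, 67, 65, 66, 67, 65, 66, 66, 67
[... 265 characters left out ...]
56, 70, 123, 164, 160, 157, 156, 156, 156, 156]
172 [165, 166, 166, 167, 166, 166, 163, 137, 83, 85, 55, 57, 60, 62, 63, 63, 63, 64, 68, 69, 68, 70, 69, 68, 69, 69, 69, 69, 70, 71, 69, 71, 72, 70, 71, 71, 70, 68, 100, 157, 159, 157, 156, 156, 155]
176 [165, 166, 166, 166, 166, 166, 165, 140, 84, 87, 57, 82, 115, 122, 121, 122, 120, 122, 122, 122, 121, 121, 120, 120, 119, 117, 119, 120, 122, 122, 122, 122, 122, 121, 122, 122, 122, 121, 114, 121, 159, 157, 155, 156, 156]
185 [165, 166, 166, 165, 165, 165, 164, 144, 101, 90, 52, 72, 112, 122, 121, 120, 121, 122, 123, 121, 121, 120, 120, 120, 119, 118, 119, 121, 121, 122, 125, 124, 123, 123, 122, 122, 123, 121, 115, 118, 159, 157, 156, 155, 154]
```

The lean is about 0.055 rad, within the 0.07 limit. It comes from the 1.2 mm play, because the ledge carries only one edge of the foot. The centre is about 9 mm from the plain face, also within range. The gripper is clear, so I'm handing in.

```bash
python3 -c "
from h import *
print(ctrl.close_job())"
```

```text
the job is handed in; nothing more can be done
None
```

I handed the job in with the thin (16 mm) strip standing in the slot on the ledge and the thick and mid strips on the board; it leans about 0.055 rad (limit 0.07), and no pass or fail verdict came back.

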